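# Seat the keyed shaft in the timing pulley

## Robot

A 6-joint arm with a two-finger parallel gripper is mounted at the origin on the work surface. World frame = base frame: x ahead of the robot, y to its left, z up, the work surface at z = 0. Lengths are in mm, angles in rad, forces in N, time in s.
With the tool pointing down it reaches from about 350 to 775 mm from the base axis. Payload 7.3 kg.
Tool frame: the origin (TCP) lies on the centre line of the jaws, within the pads' length; the fingertips stand 17 mm ahead of it and the grasp point (between the pads) lies 2 mm behind it; z points along the fingers, y is the line along which they close (so a half turn about z gives the same grasp; the last joint's range is limited). The gripper opens to 92 mm and grips with 3 to 60 N. Pads are 19 mm wide; open, the fingers measure 130 mm over their backs; the gripper's body (75 mm by 190 mm) begins 47 mm behind the grasp point.
Start: joints at [1.137, 0.342, 1.524, -0, 1.275, -0.146], TCP at [149.002, 503.43, 243.741] pointing down, gripper open.
Joint ranges: [-2.53, 2.53], [-0.77, 2.02], [0.04, 2.7], [-1, 4.14], [0.28, 2.66], [-3.11, 3.11]. Speed limits (rad/s): [2.57, 2.57, 3.14, 3.14, 3.14, 3.14].

## Interface

Orientations are given as [roll, pitch, yaw] about the fixed x, y, z axes, in that order (R = Rz(yaw) Ry(pitch) Rx(roll)).
In Python, from plant import bot gives the robot as it stands. The module is installed in compiled form; this text tells all that it offers.
- The arm moves only by the shell command python3 -m pendant 'ROWS'. ROWS is JSON, a list of rows, each a list of 3 entries, a list of its own where there are three numbers: the shift along the world's x, y, z as a fraction of full scale, then the turn, a rotation vector about the world's x, y, z as a fraction of full scale, then the opening, from -1 (shut) to 1 (fully open), so that 0 is half open. In form: [[[tx, ty, tz], [rx, ry, rz], claw], ...]. A call has exactly 10 rows; each row shifts and turns the commanded pose from where the row before left it; what a row does not reach is not made up. Full scale, the value 1, is 30 mm for a shift and 0.12 rad for a turn. A row lasts 1/12 s, in which the tool goes at most 41.7 mm and 7.16 degrees, less where a joint would pass 70% of its speed; a pose out of reach is approached as far as the arm can. A call with a number of a shift or a turn outside -1 to 1 is refused whole. A call with a gripper value outside its range is refused whole. The fingers move at their own pace and stop on an object; the grip force is fixed at half the most. Time passes only in rows, so rows that do not move let the fingers close, or fill a call up. It gives the time, the measured TCP pose, the force, the opening and the grip force at its end, in the units of the state.
- bot.get_obs(): the state, without advancing time (a new reading comes with each control period).
- bot.capture(name): name is "scene" or "top" or "wrist"; returns the picture (420x560x3 uint8, blue, green, red); there is no depth.
- bot.camera_params(name): a dict with "fovy" (degrees; the focal length in pixels is half the picture's height over the tangent of half this angle, whatever the lens; pixels are square), "cx", "cy" (the principal point, pixels), "camera_from_world" (4x4, takes a point from world to camera coordinates). Camera axes: x right, y down, z forward; pixel columns grow to the right and rows downward; lengths in mm; the calibration is good to about 2 mm. The wrist camera is an equidistant fisheye: a pixel r from the principal point sees the ray r / f radians off the axis. A picture is of the moment at which its call begins: read the wrist's pose just before it. camera_params takes no time and is no camera call; for the wrist camera it gives the pose at the moment of the call.
- bot.close_job(): hands the job in; it is judged then, once.
The state is a dict: "time": time; "joint_positions": joint angles; "dq": joint speeds; "tau": joint torques, N m; "tool_pos": TCP position; "tcp_rot": TCP orientation; "contact_force": force on the tool from outside, world axes, zero at the start; "moment": the same for the moment, N m; "grip_width": finger opening in mm; "finger_force": force on a finger pad.
Only numpy, scipy, OpenCV 4.12 (cv2) and the standard library are available. Lean on these libraries where they do the work, as an engineer would, in place of code of your own. Each camera call takes 0.05 s, during which the arm holds its last target. There are 200 camera calls.

## Task

Take the keyed shaft with the red square knob out of the orange stand and put it into the hub of the timing pulley clamped on the blue fixture: turn it until its key slips into the keyway, then push it fully home against the spring in the bore, shoulder flush on the hub. The spring would lift it again, so finish with the gripper still holding the shaft pressed home; do not let go, and leave the other things on the table where they are.

Things in the scene. Friction and masses are not known exactly. Their poses are not given: they have to be found in the camera images.
- shaft_center (a point): (sizes in mm) the loose keyed shaft, about 0.25 kg, 92 tall, upright in the orange stand at the start; this point is on its axis, 46 above its tip. z points up the axis from tip to knob, x from the axis towards the key. Below its shoulder disc it is a steel bar 18 in diameter and 42 long; at the top is a red knob 26 square, a yellow stripe on its top at the key's side
- shaft_tip (a point): (sizes in mm) centre of the shaft's lower end; same axes. The lowest 5 taper to 10 across. The lowest 16 are a plain pilot; from 16 to 42 above the tip a brass key stands out on the +x side, 6 wide, reaching 14 from the axis
- shaft_shoulder (a point): (sizes in mm) on the shaft's axis at the underside of its shoulder disc, 42 above the tip; same axes. The steel disc is 46 in diameter, from 42 to 48 above the tip
- shaft_knob (a point): (sizes in mm) on the shaft's axis 72 above the tip, 24 above the top of the disc: where to grip. The knob is 26 x 26, flats facing the shaft's x and y, from 48 to 92 above the tip; same axes
- stand: (sizes in mm) fixed orange stand, 76 square and 55 high on a foot 88 square, with a square hole 32 wide in its top in which the shaft hangs by its shoulder, with play; origin at the centre of its underside
- fixture: (sizes in mm) fixed blue block 130 square, 30 high, origin at the centre of its underside; its x points to the yellow diamond on it. A fixed aluminium toothed pulley lies on its middle, 90 across, with a hub 72 across and 45 high. Neither turns. The keyway's direction lies anywhere within 0.6 rad (35 degrees) to either side of this x, different each time and not measured
- hub_mouth (a point): (sizes in mm) centre of the bore at the hub's flat top, 75 above the table; axes of the fixture. Bore upright, 20 in diameter. The keyway is a slot in its wall, open at the top, 8.6 wide, out to 15.6 from the axis, its walls black: see it as a notch, or feel for it by turning the shaft while its key rests lightly on the hub face (pilot 16 deep in the bore) until the shaft can go deeper
- plunger (a joint): (sizes in mm) brass spring plunger 14 across inside the bore; value = m pressed down. Its top rests (0) 30 below the hub mouth; the shaft's tip presses it to 0.012 when the shoulder is flush on the hub. The spring pushes back with 2 N at rest, 8 N at 0.012, and lifts a shaft that is let go
- spare_pulley: (sizes in mm) a small loose aluminium pulley lying flat, 48 across, 22 high; bystander, origin at the centre of its underside
- tape_measure: (sizes in mm) a yellow tape measure standing on edge, 68 x 38 x 62 high; bystander, origin under its centre
- multimeter: (sizes in mm) an orange multimeter lying flat, 140 x 72 x 39 high; bystander, origin under its centre
- screwdriver: (sizes in mm) a screwdriver with yellow handle lying on the table, about 200 long, 26 high; bystander
- pliers: (sizes in mm) pliers with yellow handles lying flat, about 170 long, 14 high; bystander, origin at the pivot
- screw_tray: (sizes in mm) an open blue tray of screws, 110 x 80 x 35 high; bystander, origin under its centre
Not all that is in view belongs to the job. Of the things that look like the part that bears shaft_center, the middle-sized one is meant.

How it is judged:
By the outcome, as a careful person would: the job done as asked, in the order asked, and still so for the second after the job is handed in, while the arm keeps its last pose, push and grip.
It also fails if it takes over 58 s, if anything falls off the work surface, if the arm or the gripper's body presses on something with over 40 N, if the wrist force passes 120 N, or if a joint passes its speed limit or range.

## Working session

There is one attempt and no reset: what is moved stays moved. The work goes in short steps, Python scripts to look and compute and a shell command to move; the robot and the scene stay as the last step left them, time stands still between calls to the robot, and variables do not carry over. Pictures are saved under pics/ and viewed, at most 10 in all, crops included, and the job is handed in when it is done.

```bash
mkdir -p pics
cat > h.py <<'E'
import numpy as np, cv2
from plant import bot
def cap(n,f):
    P=bot.camera_params(n); im=bot.capture(n); cv2.imwrite('pics/'+f,im); return im,P
def ray(P,u,v,fish=False):
    f=210/np.tan(np.radians(P['fovy'])/2); T=np.array(P['camera_from_world'])
    a=np.array([u-P['cx'],v-P['cy']],float)/f
    if fish:
        r=np.hypot(*a); d=np.array([*(a/max(r,1e-9)*np.sin(r)),np.cos(r)])
    else: d=np.array([*a,1.])
    R=T[:3,:3]; return -R.T@T[:3,3], R.T@d
def onz(P,u,v,z,fish=False):
    o,d=ray(P,u,v,fish); return o+d*(z-o[2])/d[2]
def pix(P,p,fish=False):
    f=210/np.tan(np.radians(P['fovy'])/2); T=np.array(P['camera_from_world'])
    c=T[:3,:3]@np.array(p,float)+T[:3,3]
    if fish:
        r=np.hypot(c[0],c[1]); t=np.arctan2(r,c[2]); return P['cx']+f*t*c[0]/r,P['cy']+f*t*c[1]/r
    return P['cx']+f*c[0]/c[2],P['cy']+f*c[1]/c[2]
E
python3 - <<'E'
from h import *
a,P=cap('top','top.png'); b,Q=cap('scene','scene.png')
print(bot.get_obs()); 
for p in (P,Q): print(p['fovy'],p['cx'],p['cy'],ray(p,280,210))
E
```

```text
{'time': 0.1, 'joint_positions': array([ 1.13701918e+00,  3.42661521e-01,  1.52488950e+00, -3.23549458e-05,
        1.27540946e+00, -1.45998717e-01]), 'dq': array([-0.0004603 , -0.00088317, -0.00376195, -0.00153554, -0.00023133,
       -0.00035036]), 'tau': array([ 1.99052760e-03, -4.32005489e+01, -2.44697446e+01,  7.17674894e-02,
        5.25837787e-02, -7.94115476e-05]), 'tool_pos': array([148.85387769, 503.1117016 , 243.12121505]), 'tcp_rot': array([-3.14023488e+00, -1.68380182e-04,  2.85382355e+00]), 'contact_force': array([-0.94451973,  0.51680682,  0.12705517]), 'moment': array([-0.02828297, -0.02757701, -0.02452813]), 'finger_force': 0.0, 'grip_width': 92.05450727394447}
43.74527928022384 269.764515117154 210.463031497496 (array([ 318.95314072,    9.62456128, 1520.41213259]), array([ 0.17506847, -0.01588248, -0.98462298]))
47.74300872909989 272.24317073624843 214.79845602310348 (array([1470.36633199, -342.0612889 ,  746.04612637]), array([-0.7685503 ,  0.33250472, -0.54693739]))
```

View pics/top.png

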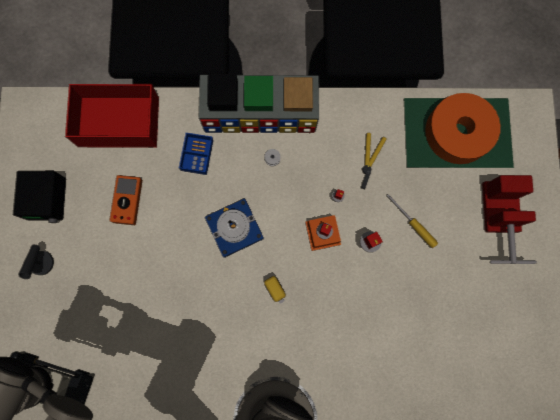

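View pics/scene.png

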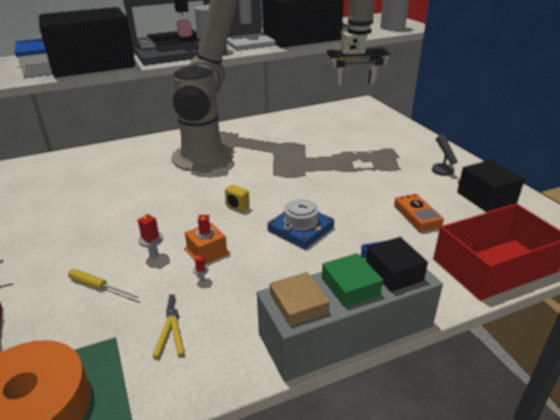

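Shafts with red knobs in the top view: small (338,195), in the orange stand (326,230), and large (373,240). The one in the stand is the middle-sized one. Next I'll check it in an enlarged crop and compute positions.

Run:
```python
from h import *
im=cv2.imread('pics/top.png'); P=bot.camera_params('top')
c=cv2.resize(im[180:262,195:395],None,fx=4,fy=4,interpolation=cv2.INTER_CUBIC); cv2.imwrite('pics/c1.png',c)
hsv=cv2.cvtColor(im,cv2.COLOR_BGR2HSV)
def blobs(lo,hi,z,name,extra=None):
    m=cv2.inRange(hsv,lo,hi)
    m[:180]=0; m[265:]=0; m[:,:195]=0; m[:,395:]=0
    for k in cv2.findContours(m,0,2)[0]:
        if cv2.contourArea(k)<8: continue
        r=cv2.minAreaRect(k); w=[onz(P,*q,z)[:2] for q in cv2.boxPoints(r)]
        e=w[1]-w[0]; print(name,np.round(r[0],1),onz(P,*r[0],z)[:2].round(1),'sides',np.linalg.norm(e).round(),np.linalg.norm(w[2]-w[1]).round(),'ang',np.arctan2(e[1],e[0]).round(3))
blobs((8,150,100),(17,255,255),55,'orange')
blobs((0,150,80),(5,255,255),105,'red')
blobs((100,120,50),(125,255,255),30,'blue')
blobs((20,120,80),(35,255,255),30,'yellow')
```

```text
orange [322.8 232.4] [ 516. -135.] sides 85.0 86.0 ang -1.345
red [374. 239.] [ 491.8 -269. ] sides 32.0 31.0 ang -1.105
red [325.8 228.4] [ 520.2 -138.4] sides 25.0 24.0 ang -0.468
red [339.2 193.1] [ 618.9 -176.7] sides 18.0 18.0 ang -0.467
blue [239.  238.4] [500.6 103. ] sides 125.0 57.0 ang -1.12
blue [217.1 220.2] [553.1 167. ] sides 54.0 51.0 ang -1.092
blue [239.5 210. ] [583.4 102.8] sides 52.0 51.0 ang -1.092
```

View pics/c1.png

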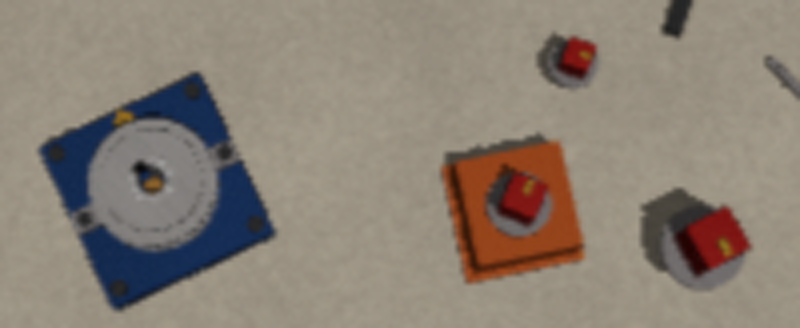

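The crop confirms it: the stand's knob (crop 523,197) is about 25 mm wide, against 18 mm for the small one and 32 mm for the large one. The hub is at crop (153,185), the diamond at (123,117) and the keyway notch near (138,168). I'll go over the hub now to look closely.

```bash
python3 -m pendant '[[[0.9,-0.9,0],[0,0,0],1],[[0.9,-0.9,0],[0,0,0],1],[[0.9,-0.9,0],[0,0,0],1],[[0.9,-0.9,0],[0,0,0],1],[[0.9,-0.9,0],[0,0,0],1],[[0.9,-0.9,0],[0,0,0],1],[[0.9,-0.9,0],[0,0,0],1],[[0.9,-0.9,0],[0,0,0],1],[[0.9,-0.9,0],[0,0,0],1],[[0.9,-0.9,0],[0,0,0],1]]'
python3 - <<'E'
from h import *
P=bot.camera_params('wrist'); o,d=ray(P,P['cx'],P['cy'],True); print(bot.get_obs()['tool_pos'],o,d,P['fovy'])
E
```

```text
time: 0.93
tool_pos: [419.9, 231.8, 243.6]
tcp_rot: [-3.142, -0.0, 2.854]
contact_force: [1.1, 1.1, 0.6]
grip_width: 91.9
finger_force: 0.0
[419.85892804 231.76493672 243.56029761] [350.99909028 253.11190091 385.26431702] [ 0.25871789 -0.07682731 -0.96289284] 65.70646984690485
```

```bash
python3 -m pendant '[[[0.9,-0.9,0],[0,0,0],1],[[0.9,-0.9,0],[0,0,0],1],[[0.9,-0.9,0],[0,0,0],1],[[0.9,-0.9,0],[0,0,0],1],[[0,0,0],[0,0,0],1],[[0,0,0],[0,0,0],1],[[0,0,0],[0,0,0],1],[[0,0,0],[0,0,0],1],[[0,0,0],[0,0,0],1],[[0,0,0],[0,0,0],1]]'
python3 - <<'E'
from h import *
im,P=cap('wrist','w1.png'); np.save('w1P.npy',P,allow_pickle=True)
cv2.imwrite('pics/w1b.png',cv2.resize(im,(800,600),interpolation=cv2.INTER_CUBIC))
print(pix(P,[533,121,75],True))
E
```

```text
time: 1.77
tool_pos: [526.4, 126.5, 244.0]
tcp_rot: [3.141, 0.0, 2.856]
contact_force: [-0.5, -0.1, 0.1]
grip_width: 91.5
finger_force: 0.0
(np.float64(272.2291806439376), np.float64(209.30606499375065))
```

View pics/w1b.png

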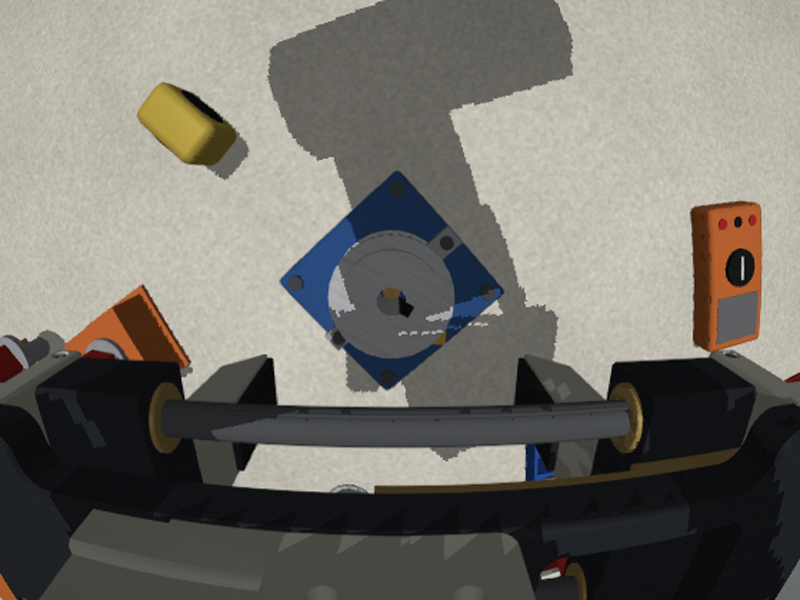

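The hub is at view (391,300), the black keyway notch at (405,309) and the diamond at (441,340). The notch is visible, so I'll enlarge it and measure.

Run:
```python
from h import *
im=cv2.imread('pics/w1.png'); P=np.load('w1P.npy',allow_pickle=True).item()
cv2.imwrite('pics/w1c.png',cv2.resize(im[155:255,220:353],(798,600),interpolation=cv2.INTER_CUBIC))
g=cv2.cvtColor(im,cv2.COLOR_BGR2GRAY); hsv=cv2.cvtColor(im,cv2.COLOR_BGR2HSV)
m=(g<30).astype(np.uint8); n,l,s,c=cv2.connectedComponentsWithStats(m)
for i in range(1,n):
    if 230<c[i][0]<320 and 160<c[i][1]<250 and s[i][4]>3: print('dark',c[i],s[i][4],onz(P,*c[i],75,True)[:2])
m=cv2.inRange(hsv,(18,100,60),(36,255,255)); n,l,s,c=cv2.connectedComponentsWithStats(m)
for i in range(1,n):
    if 230<c[i][0]<340 and 160<c[i][1]<270 and s[i][4]>3: print('yel',c[i],s[i][4],onz(P,*c[i],30,True)[:2])
m=cv2.inRange(hsv,(100,110,30),(125,255,255)); m[:110]=0; m[275:]=0; m[:,:190]=0;m[:,358:]=0
pts=np.argwhere(m)[:,::-1]; h=cv2.convexHull(pts.astype(np.int32))
w=np.array([onz(P,*q[0],30,True)[:2] for q in h],np.float32); print('fix',cv2.minAreaRect(w))
```

```text
dark [283.05952381 214.73809524] 84 [541.36315974 129.70351585]
yel [273.54666667 205.09333333] 75 [539.68178627 119.96477928]
yel [308.43478261 237.32608696] 46 [588.04401102 147.86979779]
fix ((534.017578125, 122.08010864257812), (128.06109619140625, 128.13504028320312), 25.77268409729004)
```

View pics/w1c.png

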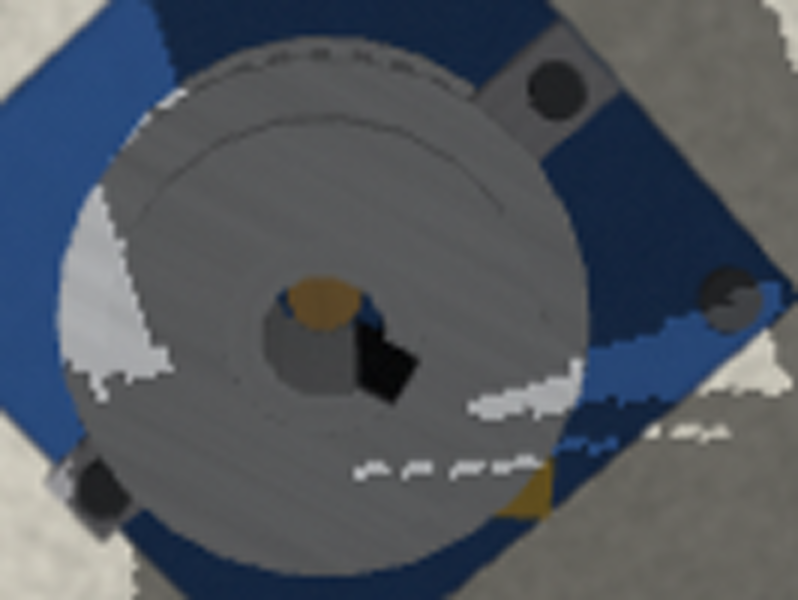

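Run:
```python
from h import *
P=np.load('w1P.npy',allow_pickle=True).item()
W=lambda x,y:onz(P,(x+.5)/6-.5+220,(y+.5)/6-.5+155,75,True)[:2]
for n,q in dict(l=(262,336),r=(383,330),b=(322,397),t=(322,276),k1=(418,362),k2=(395,404),k3=(357,385)).items(): print(n,W(*q))
c=(W(262,336)+W(383,336))/2; c2=(W(322,276)+W(322,397))/2; k=(W(418,362)+W(395,404))/2
print(c,c2,k)
for C in (c,c2,(c+c2)/2,np.array([534,122.1])): d=k-C; print(C,np.hypot(*d),np.arctan2(d[1],d[0]))
e=W(418,362)-W(395,404); print(np.hypot(*e),np.arctan2(e[1],e[0])+np.pi/2,np.arctan2(e[1],e[0])-np.pi/2)
e=W(395,404)-W(357,385);print(np.hypot(*e),np.arctan2(e[1],e[0]))
```

```text
l [531.73448288 112.11713653]
r [536.393896   131.50772672]
b [544.56595114 118.60557939]
t [524.82424598 124.4843538 ]
k1 [543.27667044 135.54254899]
k2 [549.16368106 129.89752696]
k3 [544.21977761 124.76141237]
[534.55423315 121.67080564] [534.69509856 121.54496659] [546.22017575 132.72003797]
[534.55423315 121.67080564] 16.067972857645636 0.7582551274613876
[534.69509856 121.54496659] 16.05333686626157 0.7699807278015265
[534.62466586 121.60788612] 16.060378840967534 0.7641152562311702
[534.  122.1] 16.190055648146608 0.7154545283437737
8.156173592043432 3.9479717735933937 0.8063791200036006
7.128944832879106 0.8044643845888797
```

Hub is at about (534.6, 121.6) and the keyway points at about 0.78 rad. Now to the shaft.

```bash
python3 -m pendant '[[[-0.1,-0.9,0],[0,0,0],1],[[-0.1,-0.9,0],[0,0,0],1],[[-0.1,-0.9,0],[0,0,0],1],[[-0.1,-0.9,0],[0,0,0],1],[[-0.1,-0.9,0],[0,0,0],1],[[-0.1,-0.9,0],[0,0,0],1],[[-0.1,-0.9,0],[0,0,0],1],[[-0.1,-0.9,0],[0,0,0],1],[[-0.1,-0.9,0],[0,0,0],1],[[0,-0.7,0],[0,0,0],1]]'
python3 -m pendant '[[[0,0,0],[0,0,0],1],[[0,0,0],[0,0,0],1],[[0,0,0],[0,0,0],1],[[0,0,0],[0,0,0],1],[[0,0,0],[0,0,0],1],[[0,0,0],[0,0,0],1],[[0,0,0],[0,0,0],1],[[0,0,0],[0,0,0],1],[[0,0,0],[0,0,0],1],[[0,0,0],[0,0,0],1]]'
python3 - <<'E'
from h import *
im,P=cap('wrist','w2.png'); np.save('w2P.npy',P,allow_pickle=True)
u,v=map(int,pix(P,[520,-138,105],True)); print(u,v)
x0,y0=u-60,v-45; print(x0,y0)
cv2.imwrite('pics/w2c.png',cv2.resize(im[y0:y0+100,x0:x0+133],(798,600),interpolation=cv2.INTER_CUBIC))
hsv=cv2.cvtColor(im,cv2.COLOR_BGR2HSV)
m=cv2.inRange(hsv,(20,110,60),(36,255,255)); n,l,s,c=cv2.connectedComponentsWithStats(m)
for i in range(1,n):
    if abs(c[i][0]-u)<40 and abs(c[i][1]-v)<40 and s[i][4]>3: print('yel',c[i],s[i][4],onz(P,*c[i],105,True)[:2])
E
```

```text
time: 2.65
tool_pos: [499.4, -139.9, 244.0]
tcp_rot: [-3.141, 0.0, 2.854]
contact_force: [0.3, 0.1, -0.9]
grip_width: 91.7
finger_force: 0.0
time: 3.48
tool_pos: [500.0, -138.5, 243.7]
tcp_rot: [3.142, 0.0, 2.854]
contact_force: [0.3, 0.4, 0.6]
grip_width: 92.0
finger_force: 0.0
282 229
222 184
yel [283.5 236.5] 36 [ 526.72415924 -138.86046641]
```

View pics/w2c.png

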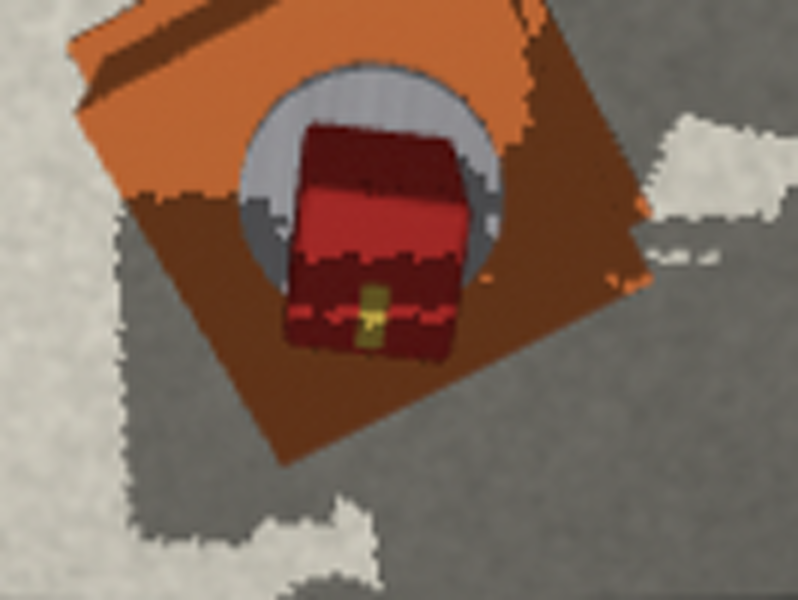

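Knob top-face corners in the crop: (303,185), (469,208), (448,362), (285,345). The stripe is at (372,318), on the lower edge.

Run:
```python
from h import *
P=np.load('w2P.npy',allow_pickle=True).item()
W=lambda x,y,z=105:onz(P,(x+.5)/6-.5+222,(y+.5)/6-.5+184,z,True)[:2]
c=[W(*q) for q in ((303,185),(469,208),(448,362),(285,345))]; C=sum(c)/4
e=lambda a:(np.hypot(*a).round(1),np.arctan2(a[1],a[0]).round(3))
print(C,e(c[1]-c[0]),e(c[2]-c[1]),e(c[2]-c[3]),e(c[3]-c[0]),'key dir',e(W(372,318)-C), e((c[2]+c[3]-c[0]-c[1])/2),e((c[1]+c[2]-c[0]-c[3])/2))
print('disc',(W(239,190,61)+W(503,190,61))/2,e(W(239,190,61)-W(503,190,61)), W(371,62,61))
print(bot.get_obs()['joint_positions'])
```

```text
[ 520.5668784  -136.31104202] (np.float64(25.1), np.float64(1.14)) (np.float64(24.7), np.float64(-0.398)) (np.float64(25.1), np.float64(1.171)) (np.float64(25.5), np.float64(-0.4)) key dir (np.float64(6.7), np.float64(-0.38)) (np.float64(25.1), np.float64(-0.399)) (np.float64(25.1), np.float64(1.155))
disc [ 519.3476174  -135.83068281] (np.float64(45.6), np.float64(-1.859)) [ 497.694625   -129.56415518]
[-4.18170400e-01  3.30755218e-01  1.54075941e+00  7.70778900e-05
  1.27009590e+00 -1.70118875e+00]
```

```bash
python3 -m pendant '[[[0.34,0.04,0],[0,0,-0.5],1],[[0.34,0.04,0],[0,0,-0.48],1],[[0,0,-0.8],[0,0,0],1],[[0,0,-0.8],[0,0,0],1],[[0,0,-0.8],[0,0,0],1],[[0,0,-0.8],[0,0,0],1],[[0,0,-0.8],[0,0,0],1],[[0,0,-0.4],[0,0,0],1],[[0,0,0],[0,0,0],1],[[0,0,0],[0,0,0],1]]'
python3 - <<'E'
from h import *
im,P=cap('wrist','w3.png')
cv2.imwrite('pics/w3c.png',cv2.resize(im[180:420,120:440],(800,600),interpolation=cv2.INTER_CUBIC))
o=bot.get_obs();print(o['tool_pos'],o['tcp_rot'])
E
```

```text
time: 4.37
tool_pos: [520.3, -136.2, 111.5]
tcp_rot: [3.142, -0.001, 2.736]
contact_force: [1.0, -0.4, 0.5]
grip_width: 91.7
finger_force: 0.0
[ 520.87905414 -136.41760691  112.40718801] [3.14149236e+00 9.67046929e-04 2.73609035e+00]
```

View pics/w3c.png

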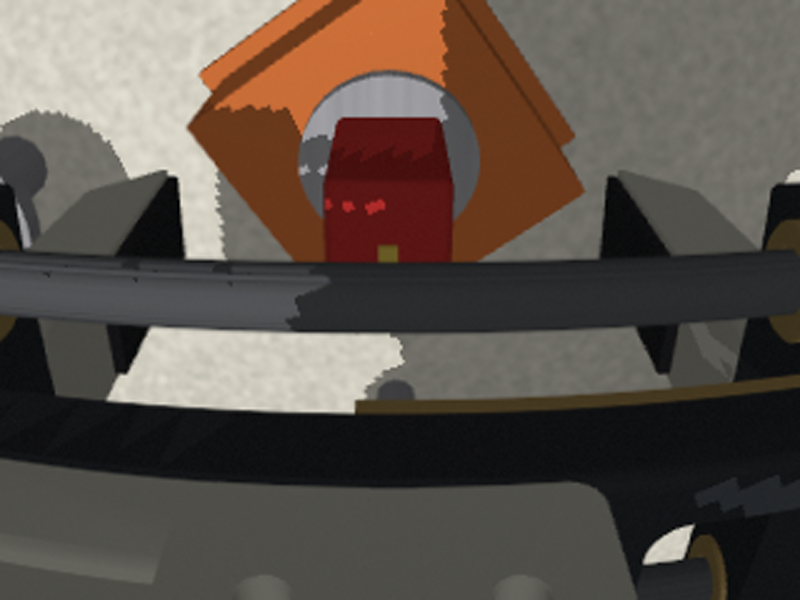

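The knob sits square between the fingers, at crop x 388 against a midline of about 393. I'll descend and close.

```bash
python3 -m pendant '[[[0,0,-0.45],[0,0,0],1],[[0,0,-0.45],[0,0,0],1],[[0,0,0],[0,0,0],-1],[[0,0,0],[0,0,0],-1],[[0,0,0],[0,0,0],-1],[[0,0,0],[0,0,0],-1],[[0,0,0],[0,0,0],-1],[[0,0,0],[0,0,0],-1],[[0,0,0],[0,0,0],-1],[[0,0,0],[0,0,0],-1]]'
```

```text
time: 5.25
tool_pos: [520.5, -136.2, 84.9]
tcp_rot: [3.142, 0.0, 2.736]
contact_force: [-0.1, 0.5, -0.9]
grip_width: 42.5
finger_force: 0.0
```

```bash
python3 -m pendant '[[[0,0,0],[0,0,0],-1],[[0,0,0],[0,0,0],-1],[[0,0,0],[0,0,0],-1],[[0,0,0],[0,0,0],-1],[[0,0,0],[0,0,0],-1],[[0,0,0],[0,0,0],-1],[[0,0,0],[0,0,0],-1],[[0,0,0],[0,0,0],-1],[[0,0,0],[0,0,0],-1],[[0,0,0],[0,0,0],-1]]'
```

```text
time: 6.08
tool_pos: [520.4, -136.3, 84.7]
tcp_rot: [-3.142, 0.0, 2.736]
contact_force: [0.1, -1.6, -0.0]
grip_width: 25.8
finger_force: 30.0
```

```bash
python3 -m pendant '[[[0,0,0.5],[0,0,0],-1],[[0,0,0.9],[0,0,0],-1],[[0,0,0.9],[0,0,0],-1],[[0,0,0.9],[0,0,0],-1],[[0,0,0.1],[0,0,0.5],-1],[[0,0.8,0],[0,0,0.7],-1],[[0,0.8,0],[0,0,0.7],-1],[[0,0.8,0],[0,0,0.7],-1],[[0,0.8,0],[0,0,0.7],-1],[[0,0.8,0],[0,0,0.7],-1]]'
python3 -m pendant '[[[0.1,0.8,0],[0,0,0.7],-1],[[0.1,0.8,0],[0,0,0.7],-1],[[0.1,0.8,0],[0,0,0.7],-1],[[0.1,0.8,0],[0,0,0.7],-1],[[0.1,0.8,0],[0,0,0.7],-1],[[0,0.5,0],[0,0,0.7],-1],[[0,0,0],[0,0,0.7],-1],[[0,0,0],[0,0,0.7],-1],[[0,0,0],[0,0,0.7],-1],[[0,0,0],[0,0,0],-1]]'
python3 - <<'E'
from h import *
im,P=cap('wrist','w4.png'); s,Q=cap('scene','s4.png')
o=bot.get_obs();print(o['tool_pos'],o['tcp_rot'],o['contact_force'],o['joint_positions'])
u,v=map(int,pix(Q,[534,122,110])); print(u,v)
a=cv2.resize(s[v-60:v+60,u-80:u+80],(400,300),interpolation=cv2.INTER_CUBIC); b=cv2.resize(im[180:420,120:440],(400,300))
cv2.imwrite('pics/w4c.png',np.hstack([a,b]))
E
```

```text
time: 6.92
tool_pos: [519.8, -14.9, 183.3]
tcp_rot: [3.141, -0.001, -3.063]
contact_force: [0.1, 0.4, -3.0]
grip_width: 26.1
finger_force: 30.0
time: 7.75
tool_pos: [534.9, 119.2, 183.1]
tcp_rot: [3.14, -0.001, -2.308]
contact_force: [0.5, -0.5, -3.4]
grip_width: 25.9
finger_force: 30.0
[535.06389572 118.92267742 183.32581671] [ 3.14068892e+00 -6.26498066e-04 -2.31355443e+00] [ 0.13277111  0.32300691 -3.14346706] [ 7.87327375e-02  4.38918813e-01  1.55025156e+00  2.57010412e-04
  1.15349655e+00 -2.32020582e+00]
300 194
```

View pics/w4c.png

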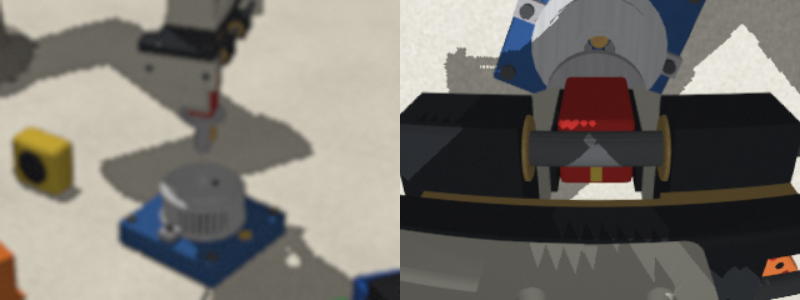

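The shaft hangs straight above the hub, with the key facing the notch side. I'll fine-align and start down.

```bash
python3 -m pendant '[[[-0.02,0.09,0],[0,0,-0.3],-1],[[0,0,-0.4],[0,0,0],-1],[[0,0,-0.4],[0,0,0],-1],[[0,0,-0.3],[0,0,0],-1],[[0,0,-0.15],[0,0,0],-1],[[0,0,-0.1],[0,0,0],-1],[[0,0,-0.05],[0,0,0],-1],[[0,0,-0.05],[0,0,0],-1],[[0,0,0],[0,0,0],-1],[[0,0,0],[0,0,0],-1]]'
```

```text
time: 8.68
tool_pos: [535.0, 121.5, 140.6]
tcp_rot: [-3.141, 0.0, -2.347]
contact_force: [-0.8, 0.2, -3.1]
grip_width: 25.9
finger_force: 30.0
```

```bash
python3 -m pendant '[[[0,0,-0.05],[0,0,0],-1],[[0,0,-0.05],[0,0,0],-1],[[0,0,-0.05],[0,0,0],-1],[[0,0,-0.05],[0,0,0],-1],[[0,0,-0.05],[0,0,0],-1],[[0,0,0],[0,0,0],-1],[[0,0,0],[0,0,0],-1],[[0,0,0],[0,0,0],-1],[[0,0,0],[0,0,0],-1],[[0,0,0],[0,0,0],-1]]'
```

```text
time: 9.52
tool_pos: [534.9, 121.5, 132.8]
tcp_rot: [-3.142, 0.0, -2.347]
contact_force: [0.9, 0.0, -2.9]
grip_width: 25.7
finger_force: 30.0
```

```bash
python3 -m pendant '[[[0,0,-0.03],[0,0,0],-1],[[0,0,-0.03],[0,0,0],-1],[[0,0,-0.03],[0,0,0],-1],[[0,0,-0.03],[0,0,0],-1],[[0,0,0],[0,0,0],-1],[[0,0,0],[0,0,0],-1],[[0,0,0],[0,0,0],-1],[[0,0,0],[0,0,0],-1],[[0,0,0],[0,0,0],-1],[[0,0,0],[0,0,0],-1]]'
```

```text
time: 10.35
tool_pos: [534.8, 121.5, 129.2]
tcp_rot: [3.142, 0.0, -2.347]
contact_force: [0.1, 0.3, -2.0]
grip_width: 25.7
finger_force: 30.0
```

```bash
python3 -m pendant '[[[0,0,-0.03],[0,0,0],-1],[[0,0,-0.03],[0,0,0],-1],[[0,0,-0.03],[0,0,0],-1],[[0,0,-0.03],[0,0,0],-1],[[0,0,-0.03],[0,0,0],-1],[[0,0,0],[0,0,0],-1],[[0,0,0],[0,0,0],-1],[[0,0,0],[0,0,0],-1],[[0,0,0],[0,0,0],-1],[[0,0,0],[0,0,0],-1]]'
```

```text
time: 11.18
tool_pos: [534.8, 121.5, 124.7]
tcp_rot: [3.142, 0.0, -2.347]
contact_force: [0.7, -0.2, -3.3]
grip_width: 25.8
finger_force: 30.0
```

The key is in the keyway, about 6 mm down with no resistance. Continuing down onto the spring.

```bash
python3 -m pendant '[[[0,0,-0.08],[0,0,0],-1],[[0,0,-0.08],[0,0,0],-1],[[0,0,-0.08],[0,0,0],-1],[[0,0,-0.08],[0,0,0],-1],[[0,0,-0.08],[0,0,0],-1],[[0,0,-0.05],[0,0,0],-1],[[0,0,-0.05],[0,0,0],-1],[[0,0,0],[0,0,0],-1],[[0,0,0],[0,0,0],-1],[[0,0,0],[0,0,0],-1]]'
```

```text
time: 12.02
tool_pos: [534.8, 121.5, 109.9]
tcp_rot: [-3.142, 0.0, -2.347]
contact_force: [-1.6, -0.4, 2.7]
grip_width: 26.0
finger_force: 30.0
```

```bash
python3 -m pendant '[[[0,0,-0.05],[0,0,0],-1],[[0,0,-0.03],[0,0,0],-1],[[0,0,-0.03],[0,0,0],-1],[[0,0,-0.02],[0,0,0],-1],[[0,0,-0.02],[0,0,0],-1],[[0,0,0],[0,0,0],-1],[[0,0,0],[0,0,0],-1],[[0,0,0],[0,0,0],-1],[[0,0,0],[0,0,0],-1],[[0,0,0],[0,0,0],-1]]'
```

```text
time: 12.85
tool_pos: [534.9, 121.5, 105.2]
tcp_rot: [-3.142, 0.0, -2.347]
contact_force: [-1.9, -0.1, 4.4]
grip_width: 26.2
finger_force: 30.0
```

```bash
python3 -m pendant '[[[0,0,-0.02],[0,0,0],-1],[[0,0,-0.01],[0,0,0],-1],[[0,0,-0.01],[0,0,0],-1],[[0,0,0],[0,0,0],-1],[[0,0,0],[0,0,0],-1],[[0,0,0],[0,0,0],-1],[[0,0,0],[0,0,0],-1],[[0,0,0],[0,0,0],-1],[[0,0,0],[0,0,0],-1],[[0,0,0],[0,0,0],-1]]'
```

```text
time: 13.68
tool_pos: [534.9, 121.6, 104.7]
tcp_rot: [-3.141, 0.0, -2.347]
contact_force: [-2.4, -0.6, 10.2]
grip_width: 25.9
finger_force: 30.0
```

```bash
python3 -m pendant '[[[0,0,-0.02],[0,0,0],-1],[[0,0,0],[0,0,0],-1],[[0,0,0],[0,0,0],-1],[[0,0,0],[0,0,0],-1],[[0,0,0],[0,0,0],-1],[[0,0,0],[0,0,0],-1],[[0,0,0],[0,0,0],-1],[[0,0,0],[0,0,0],-1],[[0,0,0],[0,0,0],-1],[[0,0,0],[0,0,0],-1]]'
python3 - <<'E'
from h import *
s,Q=cap('scene','s5.png'); u,v=map(int,pix(Q,[534,122,85]))
cv2.imwrite('pics/s5c.png',cv2.resize(s[v-45:v+45,u-60:u+60],(800,600),interpolation=cv2.INTER_CUBIC))
E
```

```text
time: 14.52
tool_pos: [534.9, 121.5, 104.7]
tcp_rot: [-3.141, 0.001, -2.347]
contact_force: [-5.5, -1.0, 15.2]
grip_width: 25.7
finger_force: 30.0
```

View pics/s5c.png

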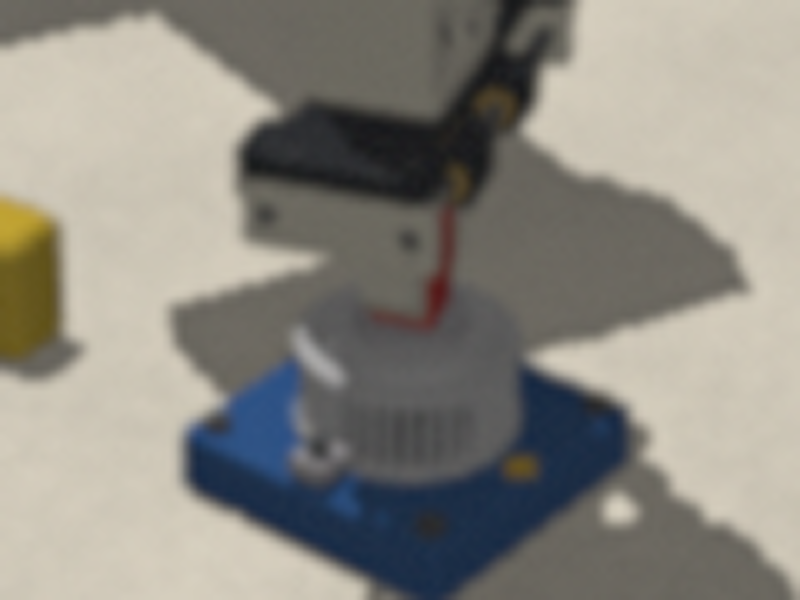

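The shoulder is seated on the hub (crop 410,325). The tool stopped at 104.7 mm, the predicted flush height, with 15 N on the wrist, well above the spring's force. Handing in.

```bash
python3 -c "
from plant import bot
print(bot.close_job())"
```

```text
the job is handed in; nothing more can be done
None
```

The keyed shaft is in the hub with its key in the keyway, pressed fully home with the shoulder flush on the hub; the gripper is still holding it there, and the job was handed in at about 14.6 s.

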